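# Take a spot temperature and show the reading

### The job

Draw the orange infrared thermometer out of its sloping holder, point its nose down at the silver finned heat sink on the green circuit board from about 8 cm away and keep it steady there for two seconds. Then turn the thermometer level with its display facing up and hold it raised, about 25 cm above the bench, for the technician to read: finish while still holding it there in the gripper. Touch neither circuit board and leave the spool, bottle and meter where they are.

Things in the scene. Friction and masses are not known exactly. Their poses are not given: they have to be found in the camera images.
- wand: orange bar-shaped infrared thermometer 145 long (x) x 28 wide (y) x 24 mm thick (z), plus a round black nose 18 mm across, 30 mm long; 85-170 g. Origin on its centre line in the black rubber grip band (30 mm long), 45 mm from the tail; x to the nose, z out of the display face. Centre of mass 45 mm ahead of origin. Starts loose in the holder, nose 45 degrees down, pointing broadly away from the robot
- nose (a point): centre of the thermometer's nose tip (130 mm along the thermometer's x from its origin), with the thermometer's own axes; it measures straight ahead along x
- holder: fixed dark steel sleeve at 45 degrees on a black foot 130 x 100 x 12 mm; origin on the bench 10 mm behind the foot's centre, x the way the nose points. The sleeve encloses the thermometer's lowest 80 mm, 3 mm play at sides and top; a 26 mm wide trough under it ends 20 mm short of its origin. Grip band sides and top are free. Draw it out along its own axis: clear after 85 mm
- seat (a point): fixed in the holder: where the thermometer's origin is when it stands in the holder (42 mm behind and 127 mm above the holder's origin)
- green_board: fixed green circuit board 130 (x) x 100 (y) mm on 12 mm stand-offs, parts up to 36 mm above the bench; origin on the bench under its centre
- target (a point): centre of the top of the silver finned heat sink (40 x 40 mm, top 36 mm above the bench) on the green board, 20 mm to -x and 15 mm to +y of the board's centre in the board's own axes
- red_board: fixed red circuit board 130 x 100 mm with blue and black parts up to 38 mm above the bench, to be left alone; origin on the bench under its centre
- spool: loose metal spool, 52 mm across, 44 mm tall, upright; origin at the centre of its underside
- bottle: loose white bottle with red cap, 48 mm across, 140 mm tall; origin at the centre of its underside
- meter: loose red hand meter lying flat, 170 (x) x 85 (y) x 44 mm; origin at the centre of its underside
Mind the look-alikes: they are no part of the job. There is more than one size of the wand; the job needs the smallest.

How it is judged (in metres and radians):
On the way, in this order (a step that is already met when the one before it is completed fails the run):
1. the thermometer is drawn out of its holder and held in the gripper (distance between wand and seat above 0.087 m and contact force between wand and holder below 0.1 N and contact force between wand and the fingers above 1 N and height (world z) of wand above 0.11 m), for 0.1 s.
2. held steady for 1 s with the nose pointing down at the heat sink from 50 to 115 mm away, the line of sight within 18 mm (each way) of the centre of the heat sink's top (x of target in the frame of nose between 0.05 and 0.115 m and y of target in the frame of nose between -0.018 and 0.018 m and z of target in the frame of nose between -0.018 and 0.018 m and height (world z) of nose above 0.07 m and contact force between wand and the fingers above 1 N and linear speed of wand below 0.03 m/s and angular speed of wand below 0.2 rad/s), for 1 s.
At the end, for the whole second after the job is handed in: the thermometer is held still in the gripper (under 30 mm/s and 0.2 rad/s), touching nothing else, within 0.26 rad (15 degrees) of level with its display up, its origin more than 200 mm and its nose more than 170 mm above the bench (angle between wand's own z axis and vertical below 0.26 rad and height (world z) of wand above 0.2 m and height (world z) of nose above 0.17 m and contact force between wand and the fingers above 1 N and contact force between wand and holder below 0.1 N and contact force between wand and green_board below 0.1 N and contact force between wand and red_board below 0.1 N and contact force between wand and spool below 0.1 N and contact force between wand and bottle below 0.1 N and contact force between wand and meter below 0.1 N and linear speed of wand below 0.03 m/s and angular speed of wand below 0.2 rad/s); the arm keeps its last pose, push and grip.
It fails at once if a circuit board is touched (over 1 N) (contact force between any of green_board, red_board and anything else above 1 N).
It fails at once if the spool, bottle or meter is pushed more than 25 mm (distance of any of spool, bottle, meter from where it was at the start of the episode above 0.025 m).
It also fails if it takes over 42 s, if anything falls off the work surface, if the arm or the gripper's body presses on something with over 40 N, if the wrist force passes 120 N, or if a joint passes its speed limit or range.

### The arm

A 6-joint arm with a two-finger parallel gripper is mounted at the origin on the work surface. World frame = base frame: x ahead of the robot, y to its left, z up, the work surface at z = 0. Lengths are in mm, angles in rad, forces in N, time in s.
With the tool pointing down it reaches from about 350 to 775 mm from the base axis. Payload 7.3 kg.
Tool frame: the origin (TCP) lies between the finger pads; the fingertips stand 14 mm ahead of it and the grasp point (between the pads) lies 5 mm behind it; z points along the fingers, y is the line along which they close (so a half turn about z gives the same grasp; the last joint's range is limited). The gripper opens to 92 mm and grips with 3 to 60 N. Pads are 19 mm wide; open, the fingers measure 130 mm over their backs; the gripper's body (75 mm by 190 mm) begins 47 mm behind the grasp point.
Start: joints at [-1.277, 0.342, 1.524, -0, 1.275, -0.146], TCP at [223.547, -475.048, 240.741] pointing down, gripper open.
Joint ranges: [-2.53, 2.53], [-0.77, 2.02], [0.04, 2.7], [-1, 4.14], [0.28, 2.66], [-3.11, 3.11]. Speed limits (rad/s): [2.57, 2.57, 3.14, 3.14, 3.14, 3.14].

### API

Orientations are given as [roll, pitch, yaw] about the fixed x, y, z axes, in that order (R = Rz(yaw) Ry(pitch) Rx(roll)).
In Python, from plant import get_obs, cams, close_job gives the robot as it stands. The module is installed in compiled form; this text tells all that it offers.
- The arm moves only by the shell command python3 -m creep 'ROWS'. ROWS is JSON, a list of rows, each an object of numbers: "hand": the opening, from 0 (shut) to 1 (fully open); "tx", "ty", "tz": the shift along the tool's x, y, z in m; "spin": the turn about the tool's z in degrees. In form: [{"hand": .., "tx": .., "ty": .., "tz": .., "spin": ..}, ...]. A call has 1 to 5 rows; each row shifts and turns the commanded pose from where the row before left it, along the tool's axes as they then stand; what a row does not reach is not made up. A row lasts 1/8 s, in which the tool goes at most 62.5 mm and 10.7 degrees, less where a joint would pass 70% of its speed; a pose out of reach is approached as far as the arm can. A call is refused whole if a number of a shift passes 0.0625 or a number of a turn 10.7, either way. A call with a gripper value outside its range is refused whole. The fingers move at their own pace and stop on an object; the grip force is fixed at half the most. Time passes only in rows, so rows that do not move let the fingers close. It gives the time, the measured TCP pose, the force, the opening and the grip force at its end, in the units of the state.
- get_obs(): the state, without advancing time (a new reading comes with each control period).
- cams.capture(name): name is "side" or "top"; returns a dict with "color" (384x512x3 uint8, red, green, blue), "K" (3x3 intrinsics, pixels), "R" (3x3) and "t" (3): a world point X has camera coordinates R X + t. Camera axes: x right, y down, z forward; pixel columns grow to the right and rows downward; lengths in mm; the calibration is good to about 2 mm. A picture is of the moment at which its call begins. There is no depth.
- close_job(): hands the job in; it is judged then, once.
The state is a dict: "time": time; "joint_positions": joint angles; "dq": joint speeds; "tau": joint torques, N m; "tool_pos": TCP position; "tcp_rot": TCP orientation; "contact_force": force on the tool from outside, world axes, zero at the start; "moment": the same for the moment, N m; "grip_width": finger opening in mm; "finger_force": force on a finger pad.
Only numpy, scipy, OpenCV 4.12 (cv2) and the standard library are available. Lean on these libraries where they do the work, as an engineer would, in place of code of your own. Each camera call takes 0.05 s, during which the arm holds its last target. There are 200 camera calls.

## Working session

There is one attempt and no reset: what is moved stays moved. The work goes in short steps, Python scripts to look and compute and a shell command to move; the robot and the scene stay as the last step left them, time stands still between calls to the robot, and variables do not carry over. Pictures are saved under pics/ and viewed, at most 10 in all, crops included, and the job is handed in when it is done.

```bash
mkdir -p pics; python3 - <<'E'
from plant import get_obs,cams
import cv2,numpy as np,pickle
o=get_obs();print({k:np.round(v,3) for k,v in o.items()})
d={}
for n in("top","side"):
    c=cams.capture(n);d[n]=c;cv2.imwrite(f"pics/{n}0.png",cv2.resize(c["color"][:,:,::-1],(800,600),interpolation=cv2.INTER_CUBIC))
    print(n,c["K"],c["R"],c["t"])
pickle.dump(d,open("c.pkl","wb"))
E
```

```text
{'time': np.float64(0.0), 'joint_positions': array([-1.277,  0.343,  1.525, -0.   ,  1.275, -0.146]), 'dq': array([-0.001, -0.001,  0.002, -0.001, -0.   ,  0.001]), 'tau': array([-1.0000e-03, -4.3125e+01, -2.4422e+01,  7.2000e-02,  5.6000e-02,
       -0.0000e+00]), 'tool_pos': array([ 223.425, -474.646,  240.054]), 'tcp_rot': array([-3.14, -0.  ,  0.44]), 'contact_force': array([0.152, 0.754, 0.27 ]), 'moment': array([-0.001, -0.007, -0.001]), 'finger_force': np.float64(0.0), 'grip_width': np.float64(91.786)}
top [[408.94807425   0.         255.11428701]
 [  0.         408.94807425 191.35253914]
 [  0.           0.           1.        ]] [[-0.01058587 -0.99993224  0.00484231]
 [-0.98336034  0.0095319  -0.18141549]
 [ 0.18135704 -0.00668218 -0.98339462]] [ -71.57255945  488.95785601 1535.26386378]
side [[425.0789238    0.         256.66097415]
 [  0.         425.0789238  191.84741597]
 [  0.           0.           1.        ]] [[-0.77267261 -0.63476182 -0.00738069]
 [-0.45086322  0.55693005 -0.69753228]
 [ 0.44687739 -0.5356364  -0.71651535]] [ 331.73743652  333.50033988 1185.78432194]
```

View pics/top0.png

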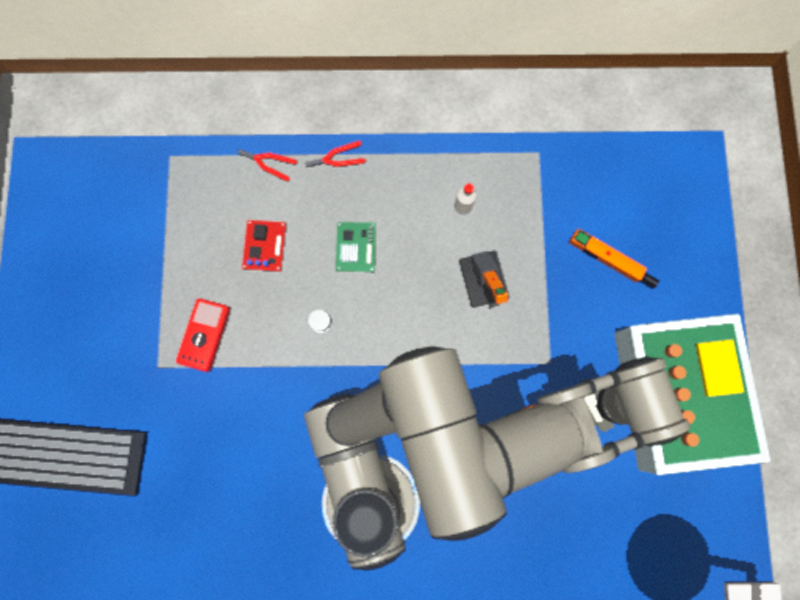

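View pics/side0.png

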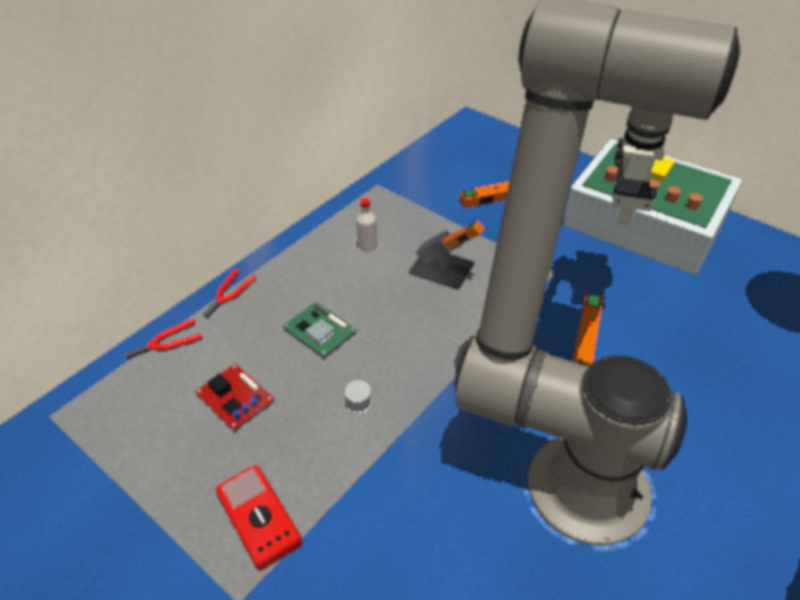

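Candidates for the thermometer:
- Orange bar in the holder: top (495,287), side (462,236).
- Large bar on the blue bench: top (615,257), side (485,193).
- Bar beside the base: side (590,330), hidden under the arm in the top view.

The description picks the one in the holder. I'll check it in a close crop.

```bash
python3 - <<'E'
import pickle,cv2,numpy as np
d=pickle.load(open("c.pkl","rb"))
def crop(n,u,v,w=50,h=37.5):
    im=d[n]["color"][:,:,::-1]; u,v=int(u),int(v)
    c=cv2.resize(im[v:v+38,u:u+50],(400,304),interpolation=cv2.INTER_CUBIC)[:300]
    for k in range(0,50,10): cv2.putText(c,str(u+k),(k*8,8),0,.3,(255,255,255));cv2.line(c,(k*8+4,10),(k*8+4,14),(255,255,255))
    for k in range(0,37,10): cv2.putText(c,str(v+k),(0,k*8+8),0,.3,(0,255,255))
    return c
m=np.vstack([np.hstack([crop("top",287,157),crop("top",207,138)]),np.hstack([crop("side",260,138),crop("side",179,190)])])
cv2.imwrite("pics/crop1.png",m)
E
```

```text
(no output)
```

View pics/crop1.png

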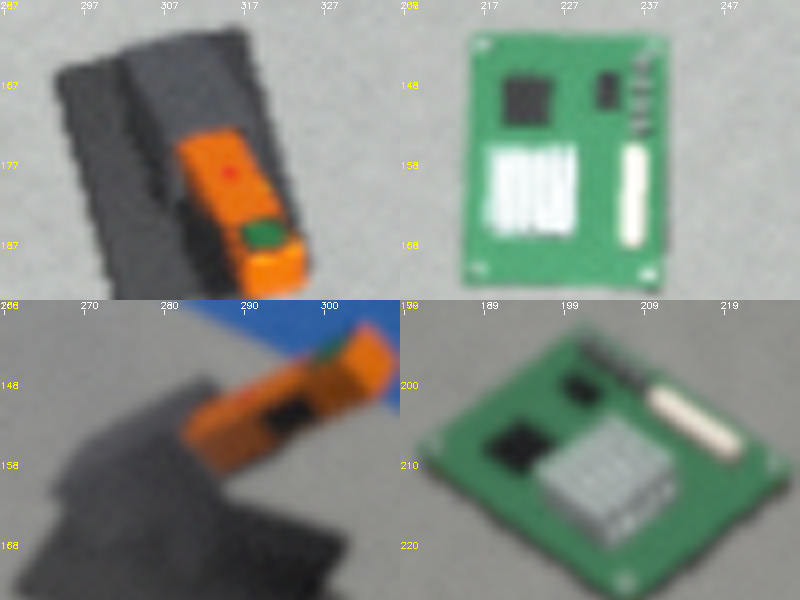

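Top right and bottom right show the green board. Its heat sink centre is about (228.5,162) in the top image and (205,209) in the side image. On the left, the wand in the holder is about 8 px wide in the top view, which matches 28 mm, so it is the small one. Next I'll fit the poses.

```bash
cat > h.py <<'E'
import pickle,numpy as np,cv2
from scipy.optimize import least_squares
from scipy.spatial.transform import Rotation as Ro
d=pickle.load(open("c.pkl","rb"))
def proj(n,X):
    c=d[n];p=(np.atleast_2d(X)@c["R"].T+c["t"])@c["K"].T
    return p[:,:2]/p[:,2:]
def ray(n,uv,z):
    c=d[n];C=-c["R"].T@c["t"];v=c["R"].T@np.linalg.inv(c["K"])@[uv[0],uv[1],1]
    return C+v*(z-C[2])/v[2]
Rw=Ro.from_euler("y",45,degrees=True)
W=lambda x,y,z: Rw.apply([x,y,z])+[-42,0,127]
def fit(obs,x0,name):
    P=np.array([o[1] for o in obs],float);uv=np.array([o[2] for o in obs],float)
    def r(q):
        X=Ro.from_euler("z",q[2]).apply(P)+[q[0],q[1],0]
        return np.array([proj(o[0],x)[0] for o,x in zip(obs,X)])-uv
    s=least_squares(lambda q:r(q).ravel(),x0,loss="soft_l1",x_scale=[10,10,.1])
    print(name,np.round(s.x,3));print(np.round(r(s.x),1).tolist());return s.x
E
python3 - <<'E'
from h import *
T=lambda a,b,ox,oy,sx=0,sy=0:((a-sx)/8+ox-.5,(b-sy)/8+oy-.5)
th=lambda a,b:T(a,b,287,157); sh=lambda a,b:T(a,b,260,138,0,300)
tb=lambda a,b:T(a,b,207,138,400,0); sb=lambda a,b:T(a,b,179,190,400,300)
obs=[("top",(75,50,12),th(57,72)),("top",(75,-50,12),th(245,28)),
("top",W(50,14,12),th(178,148)),("top",W(50,-14,12),th(235,130)),
("top",W(-45,14,-12),th(246,298)),("top",W(-45,-14,12),th(300,240)),("top",W(-45,14,12),th(240,255)),
("side",(75,50,12),(262.4,172.3)),("side",(-55,50,12),(293,183.2)),("side",(-55,-50,12),(302.7,169)),
("side",W(-45,-14,12),sh(365,322)),("side",W(-45,14,-12),sh(367,397)),("side",W(50,14,12),sh(182,428)),("side",W(50,14,-12),sh(222,475))]
hp=fit(obs,[550,-250,0.2],"holder")
b=[("top",(65*i,50*j,14),tb(*p)) for i,j,p in[(1,1,(472,35)),(1,-1,(668,38)),(-1,-1,(660,290)),(-1,1,(464,287))]]
b+=[("top",(-20+20*i,15+20*j,36),tb(*p)) for i,j,p in[(1,1,(489,147)),(1,-1,(577,147)),(-1,-1,(577,235)),(-1,1,(486,235))]]
b+=[("side",(-20+20*i,15+20*j,36),sb(*p)) for i,j,p in[(1,1,(537,465)),(1,-1,(615,415)),(-1,-1,(678,460)),(-1,1,(609,522))]]
gp=fit(b,[600,0,0],"board")
t=Ro.from_euler("z",gp[2]).apply([-20,15,36])+[gp[0],gp[1],0];print("target",t)
print("seat",Ro.from_euler("z",hp[2]).apply([-42,0,127])+[hp[0],hp[1],0])
for n,uv,z in[("top",(319*.64,320*.64),44),("side",(358*.64,388*.64),44),("top",(468*.64,189*.64),140),("side",(367*.64,246*.64),0),("top",(265*.64,246*.64),20)]:print(n,z,ray(n,uv,z).round())
E
```

```text
holder [ 5.39111e+02 -2.93502e+02  2.23000e-01]
[[-0.9, -0.8], [-0.2, -0.9], [0.3, 0.2], [0.4, 0.8], [-0.4, 0.6], [-0.0, 0.7], [-0.1, 0.6], [-2.5, -0.2], [-0.7, -0.2], [0.2, -2.9], [-0.2, -0.5], [0.7, 0.1], [0.6, 0.3], [-0.2, -0.5]]
board [ 6.31094e+02  3.33120e+01 -2.80000e-02]
[[-0.2, 0.2], [0.1, 0.2], [0.3, 0.2], [-0.3, 0.1], [0.4, 0.4], [-0.5, 0.6], [-0.8, -0.6], [0.4, -0.8], [0.5, 0.3], [-0.6, -0.2], [-0.0, -0.0], [-0.1, -0.9]]
target [611.52383273  48.86919051  36.        ]
seat [ 498.1490694  -302.78422645  127.        ]
top 44 [438. 120.  44.]
side 44 [439. 119.  44.]
top 140 [ 737. -245.  140.]
side 0 [ 737. -241.    0.]
top 20 [633. 262.  20.]
```

The fits agree to about 1 px, and the two views put the spool and bottle within 4 mm of each other. The seat is at about (498,-303,127) with yaw 0.223, and the target is at (611.5,49,36).

The tool can only shift and spin, so it stays vertical. The plan is:
1. Grip the wand at 45° and draw it out.
2. Aim it along its 45° line at the heat sink.
3. Lay it flat on the bench, regrasp it level and lift.

```bash
python3 -m creep '[{"hand":1,"spin":6.2},{"hand":1,"spin":6.2},{"hand":1,"tx":0.04,"ty":-0.015},{"hand":1,"tx":0.05,"ty":-0.018},{"hand":1,"tx":0.05,"ty":-0.018}]'; python3 -m creep '[{"hand":1,"tx":0.05,"ty":-0.018},{"hand":1,"tx":0.05,"ty":-0.018},{"hand":1,"tx":0.04,"ty":-0.012},{"hand":1,"tx":0.02,"ty":-0.006},{"hand":1}]'
```

```text
invalid input at $[0]: expected keys hand, tx, ty, tz, spin
invalid input at $[0]: expected keys hand, tx, ty, tz, spin
```

```bash
python3 -m creep '[{"hand":1,"tx":0,"ty":0,"tz":0,"spin":6.2},{"hand":1,"tx":0,"ty":0,"tz":0,"spin":6.2},{"hand":1,"tx":0.04,"ty":-0.015,"tz":0,"spin":0},{"hand":1,"tx":0.05,"ty":-0.018,"tz":0,"spin":0},{"hand":1,"tx":0.05,"ty":-0.018,"tz":0,"spin":0}]'; python3 -m creep '[{"hand":1,"tx":0.05,"ty":-0.018,"tz":0,"spin":0},{"hand":1,"tx":0.05,"ty":-0.018,"tz":0,"spin":0},{"hand":1,"tx":0.04,"ty":-0.012,"tz":0,"spin":0},{"hand":1,"tx":0.02,"ty":-0.006,"tz":0,"spin":0},{"hand":1,"tx":0,"ty":0,"tz":0,"spin":0}]'
```

```text
time: 0.72
tool_pos: [349.7, -393.4, 240.4]
tcp_rot: [-3.141, 0.0, 0.222]
contact_force: [0.7, -0.4, -0.1]
grip_width: 91.8
finger_force: 0.0
time: 1.35
tool_pos: [493.2, -305.7, 240.2]
tcp_rot: [-3.141, 0.001, 0.225]
contact_force: [-0.2, 0.2, 0.5]
grip_width: 91.4
finger_force: 0.0
```

```bash
python3 -m creep '[{"hand":1,"tx":0.005,"ty":-0.0015,"tz":0.025,"spin":0},{"hand":1,"tx":0,"ty":0,"tz":0.025,"spin":0},{"hand":1,"tx":0,"ty":0,"tz":0,"spin":0}]'; cat > snap.py <<'E'
import sys,cv2,numpy as np
from plant import cams
# args: out, then name u v w (crop x0,y0,width) 
out=sys.argv[1];a=sys.argv[2:];ims=[]
for i in range(0,len(a),4):
    n=a[i];u,v,w=map(int,a[i+1:i+4]);h=int(w*.75*2/max(2,1)) if len(a)==8 else int(w*.75)
    im=cams.capture(n)["color"][v:v+h,u:u+w,::-1];W=800//(len(a)//4)
    s=W/w;c=cv2.resize(im,(W,600),interpolation=cv2.INTER_CUBIC)
    for k in range(0,w,10):cv2.putText(c,str(u+k),(int(k*s),10),0,.35,(255,255,255))
    for k in range(0,h,10):cv2.putText(c,str(v+k),(0,int(k*s)+10),0,.35,(0,255,255))
    ims.append(c)
cv2.imwrite(out,np.hstack(ims))
E
python3 snap.py pics/a.png side 250 80 80 top 270 130 80
```

```text
time: 1.72
tool_pos: [495.3, -304.0, 189.0]
tcp_rot: [-3.138, 0.003, 0.222]
contact_force: [0.3, -0.4, 0.3]
grip_width: 91.9
finger_force: 0.0
```

View pics/a.png

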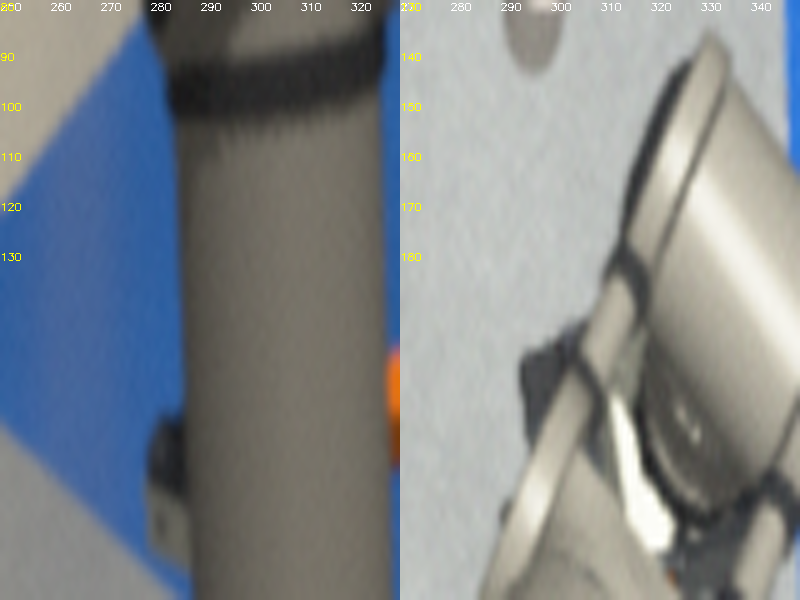

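The arm hides the holder in both views, so I'll go by the fit and watch the forces.

```bash
python3 -m creep '[{"hand":1,"tx":0.003,"ty":0,"tz":0.02,"spin":0},{"hand":1,"tx":0,"ty":0,"tz":0.02,"spin":0},{"hand":1,"tx":0,"ty":0,"tz":0.01,"spin":0},{"hand":1,"tx":0,"ty":0,"tz":0,"spin":0}]';python3 -m creep '[{"hand":1,"tx":0,"ty":0,"tz":0.008,"spin":0},{"hand":1,"tx":0,"ty":0,"tz":0.006,"spin":0},{"hand":1,"tx":0,"ty":0,"tz":0,"spin":0}]'
```

```text
time: 2.33
tool_pos: [500.2, -303.3, 141.1]
tcp_rot: [3.141, 0.0, 0.223]
contact_force: [-0.1, 0.6, -0.4]
grip_width: 91.8
finger_force: 0.0
time: 2.7
tool_pos: [500.1, -302.8, 126.3]
tcp_rot: [-3.141, 0.001, 0.223]
contact_force: [-0.9, -0.3, -0.8]
grip_width: 92.2
finger_force: 0.0
```

```bash
python3 -m creep '[{"hand":0.6,"tx":0,"ty":0,"tz":0.003,"spin":0},{"hand":0.4,"tx":0,"ty":0,"tz":0,"spin":0},{"hand":0.3,"tx":0,"ty":0,"tz":0,"spin":0},{"hand":0,"tx":0,"ty":0,"tz":0,"spin":0},{"hand":0,"tx":0,"ty":0,"tz":0,"spin":0}]';python3 -m creep '[{"hand":0,"tx":0,"ty":0,"tz":0,"spin":0},{"hand":0,"tx":0,"ty":0,"tz":0,"spin":0}]'
```

```text
time: 3.32
tool_pos: [500.3, -303.0, 123.8]
tcp_rot: [3.141, -0.0, 0.223]
contact_force: [-0.3, 0.9, 0.1]
grip_width: 46.3
finger_force: 0.0
time: 3.58
tool_pos: [500.3, -303.0, 123.8]
tcp_rot: [3.142, 0.0, 0.223]
contact_force: [-0.5, -0.4, 0.3]
grip_width: 28.0
finger_force: 29.9
```

The fingers closed to 28.0 mm, which is the wand's width. Now I'll draw it out along 45°.

```bash
python3 -m creep '[{"hand":0,"tx":-0.003,"ty":0,"tz":-0.003,"spin":0},{"hand":0,"tx":-0.008,"ty":0,"tz":-0.008,"spin":0},{"hand":0,"tx":-0.008,"ty":0,"tz":-0.008,"spin":0},{"hand":0,"tx":0,"ty":0,"tz":0,"spin":0}]'
```

```text
time: 4.08
tool_pos: [481.2, -307.7, 143.8]
tcp_rot: [3.14, -0.001, 0.223]
contact_force: [0.1, 0.0, -1.1]
grip_width: 27.7
finger_force: 29.9
```

```bash
python3 -m creep '[{"hand":0,"tx":-0.01,"ty":0,"tz":-0.01,"spin":0},{"hand":0,"tx":-0.01,"ty":0,"tz":-0.01,"spin":0},{"hand":0,"tx":-0.01,"ty":0,"tz":-0.01,"spin":0},{"hand":0,"tx":-0.01,"ty":0,"tz":-0.01,"spin":0},{"hand":0,"tx":-0.01,"ty":0,"tz":-0.01,"spin":0}]';python3 -m creep '[{"hand":0,"tx":-0.008,"ty":0,"tz":-0.03,"spin":0},{"hand":0,"tx":0,"ty":0,"tz":-0.04,"spin":0},{"hand":0,"tx":0,"ty":0,"tz":-0.04,"spin":0},{"hand":0,"tx":0,"ty":0,"tz":0,"spin":0}]'
```

```text
time: 4.7
tool_pos: [432.1, -318.4, 193.5]
tcp_rot: [3.141, 0.0, 0.223]
contact_force: [-0.1, 0.5, -0.4]
grip_width: 28.0
finger_force: 29.9
time: 5.2
tool_pos: [425.7, -321.0, 306.4]
tcp_rot: [3.136, -0.004, 0.223]
contact_force: [-0.2, -0.4, -1.0]
grip_width: 27.9
finger_force: 29.9
```

```bash
python3 -m creep '[{"hand":0,"tx":0.008,"ty":-0.02,"tz":0,"spin":0},{"hand":0,"tx":0.014,"ty":-0.04,"tz":0,"spin":0},{"hand":0,"tx":0.015,"ty":-0.04,"tz":0,"spin":0},{"hand":0,"tx":0.015,"ty":-0.04,"tz":0,"spin":0},{"hand":0,"tx":0.015,"ty":-0.04,"tz":0,"spin":0}]';python3 -m creep '[{"hand":0,"tx":0.015,"ty":-0.04,"tz":0,"spin":0},{"hand":0,"tx":0.014,"ty":-0.04,"tz":0,"spin":0},{"hand":0,"tx":0.013,"ty":-0.035,"tz":0,"spin":0},{"hand":0,"tx":0.008,"ty":-0.02,"tz":0,"spin":0},{"hand":0,"tx":0,"ty":0,"tz":0,"spin":0}]';python3 snap.py pics/b.png side 150 90 100 top 190 110 100
```

```text
time: 5.82
tool_pos: [449.7, -126.9, 301.4]
tcp_rot: [-3.139, 0.002, 0.224]
contact_force: [1.0, -0.7, -1.5]
grip_width: 28.2
finger_force: 29.9
time: 6.45
tool_pos: [468.4, 15.1, 301.5]
tcp_rot: [-3.14, 0.003, 0.227]
contact_force: [1.0, 0.1, -0.2]
grip_width: 27.6
finger_force: 29.9
```

View pics/b.png

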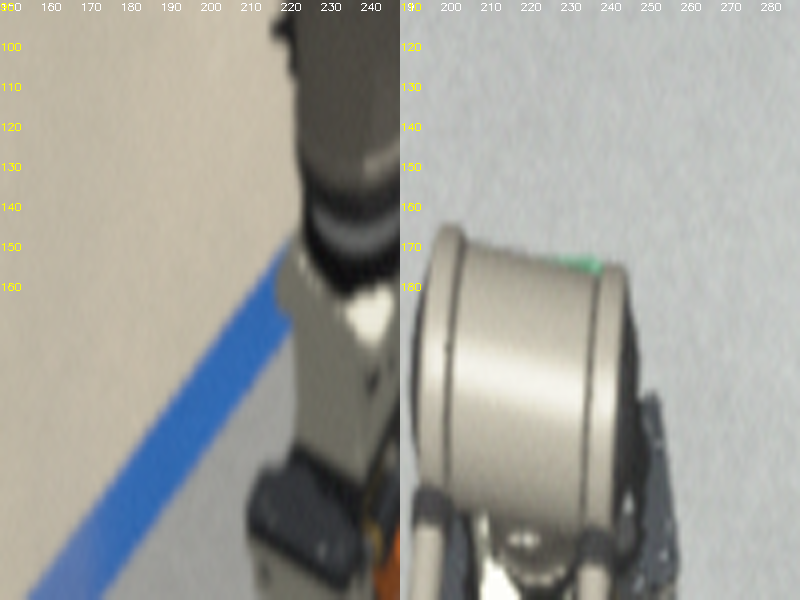

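The wand shows at the right edge of the side crop. My crop was stretched, so I'll fix that, descend part of the way and look again.

```bash
python3 -m creep '[{"hand":0,"tx":0.001,"ty":-0.002,"tz":0.03,"spin":0},{"hand":0,"tx":0,"ty":0,"tz":0.03,"spin":0},{"hand":0,"tx":0,"ty":0,"tz":0,"spin":0},{"hand":0,"tx":0,"ty":0,"tz":0,"spin":0}]'
cat > over.py <<'E'
import sys,cv2,numpy as np
from plant import cams,get_obs
from scipy.spatial.transform import Rotation as Ro
out,n,u,v,w,pitch=sys.argv[1],sys.argv[2],*map(float,sys.argv[3:7])
u,v,w=int(u),int(v),int(w);h=int(w*.75);s=800/w
o=get_obs();c=cams.capture(n);im=cv2.resize(c["color"][v:v+h,u:u+w,::-1],(800,600),interpolation=cv2.INTER_CUBIC)
yaw=o["tcp_rot"][2]
R=Ro.from_euler("zy",[yaw,np.radians(pitch)])
org=o["tool_pos"]+Ro.from_euler("z",yaw).apply([-2.2,0,3.2])
P=R.apply([[x,y,z] for x in(-45,100) for y in(-14,14) for z in(-12,12)]+[[130,0,0],[100,0,0],[210,0,0]])+org
q=(P@c["R"].T+c["t"])@c["K"].T;q=(q[:,:2]/q[:,2:]+.5-[u,v])*s
for a in range(8):
    for b in range(a):
        if bin(a^b).count("1")==1:cv2.line(im,tuple(map(int,q[a])),tuple(map(int,q[b])),(255,255,0),1)
cv2.line(im,tuple(map(int,q[9])),tuple(map(int,q[10])),(255,0,255),1)
cv2.circle(im,tuple(map(int,q[8])),4,(255,0,255),1)
cv2.imwrite(out,im);print(o["tool_pos"],P[8],P[10])
E
python3 over.py pics/c.png side 170 140 110 45
```

```text
time: 7.05
tool_pos: [470.5, 14.7, 243.6]
tcp_rot: [3.141, -0.001, 0.223]
contact_force: [-0.1, 0.2, -1.1]
grip_width: 28.3
finger_force: 29.9
[470.47807896  14.67342319 243.63360228] [557.99013977  42.87501763 157.17577458] [613.16418759  60.52859788 102.00172676]
```

View pics/c.png

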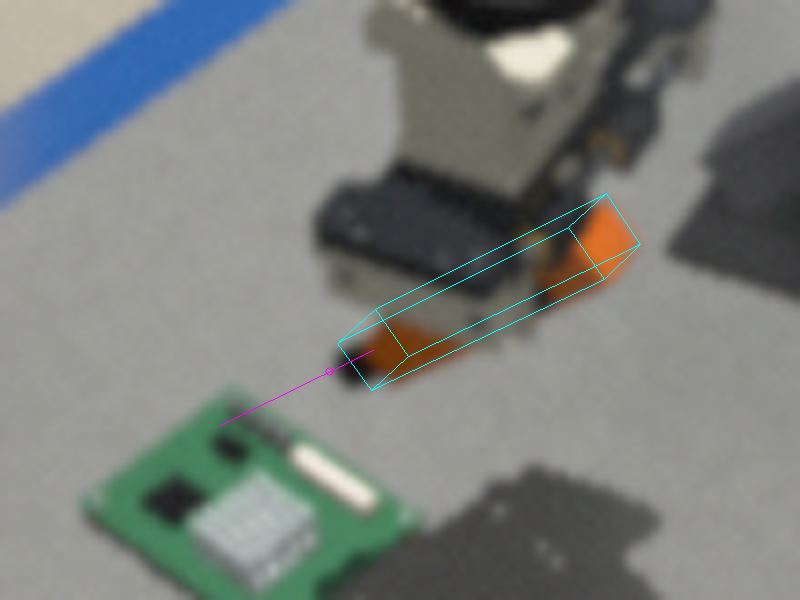

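The overlay matches the tail. The nose tip is at about (345,375) against the predicted (330,371), so the wand sits a few mm back in the hand and pitches about 47°. That is easily within the aiming tolerance. I'll correct for it and go down.

```bash
python3 -m creep '[{"hand":0,"tx":0.006,"ty":-0.002,"tz":0.02,"spin":0},{"hand":0,"tx":0,"ty":0,"tz":0.025,"spin":0},{"hand":0,"tx":0,"ty":0,"tz":0.014,"spin":0},{"hand":0,"tx":0,"ty":0,"tz":0,"spin":0},{"hand":0,"tx":0,"ty":0,"tz":0,"spin":0}]'
python3 over.py pics/d.png side 170 150 90 47
```

```text
time: 7.72
tool_pos: [476.1, 18.4, 184.7]
tcp_rot: [3.141, -0.002, 0.223]
contact_force: [0.4, 0.1, -1.3]
grip_width: 27.9
finger_force: 29.9
[476.13709679  18.38595799 184.71926908] [560.44981719  46.68999666  95.20432128] [613.65479414  64.40770475  38.14896878]
```

View pics/d.png

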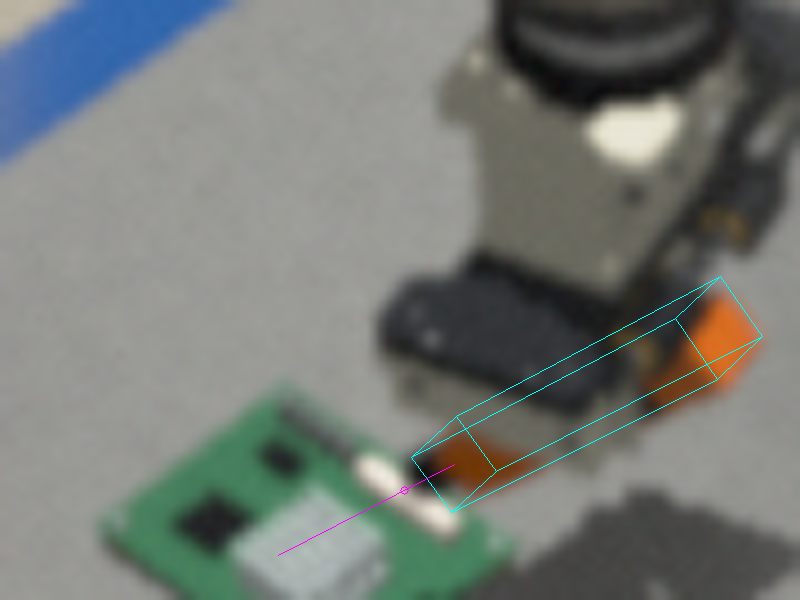

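The overlay had the rotation order wrong (yaw about extrinsic axes). I'll recompute numerically against the visible nose at about (425,467) in the crop.

```bash
sed -i 's/"zy"/"ZY"/' over.py; python3 - <<'E'
from h import *
s=800/90
for pitch in(43,45,47,49):
  R=Ro.from_euler("ZY",[.223,np.radians(pitch)]);org=np.array([476.1,18.4,184.7])+Ro.from_euler("z",.223).apply([-2.2,0,3.2])
  P=R.apply([[130,0,0],[100,14,-12],[100,14,12],[-45,-14,12],[-45,-14,-12],[-45,14,-12]])+org
  print(pitch,((proj("side",P)+.5-[170,150])*s).round().astype(int).tolist(), R.inv().apply(np.array([611.5,48.9,36])-P[0]).round(1))
E
```

```text
43 [[406, 462], [457, 493], [413, 444], [716, 284], [761, 338], [722, 393]] [ 76.7  -0.2 -14.9]
45 [[414, 471], [464, 500], [419, 451], [712, 281], [759, 334], [720, 389]] [77.1 -0.2 -7.7]
47 [[423, 480], [472, 507], [425, 459], [708, 278], [757, 330], [717, 386]] [77.2 -0.2 -0.5]
49 [[431, 489], [479, 513], [431, 466], [704, 275], [754, 327], [715, 382]] [77.1 -0.2  6.8]
```

The visible tip (415,470), the front corner (460,495) and the tail (722,390) all fit a pitch of 45°. I'll shift back and down 5 mm, then hold.

```bash
python3 -m creep '[{"hand":0,"tx":-0.005,"ty":0,"tz":0.005,"spin":0},{"hand":0,"tx":0,"ty":0,"tz":0,"spin":0},{"hand":0,"tx":0,"ty":0,"tz":0,"spin":0},{"hand":0,"tx":0,"ty":0,"tz":0,"spin":0},{"hand":0,"tx":0,"ty":0,"tz":0,"spin":0}]'
for i in 1 2 3; do python3 -m creep '[{"hand":0,"tx":0,"ty":0,"tz":0,"spin":0},{"hand":0,"tx":0,"ty":0,"tz":0,"spin":0},{"hand":0,"tx":0,"ty":0,"tz":0,"spin":0},{"hand":0,"tx":0,"ty":0,"tz":0,"spin":0},{"hand":0,"tx":0,"ty":0,"tz":0,"spin":0}]'; done | tail -6
```

```text
time: 8.4
tool_pos: [470.7, 17.4, 178.8]
tcp_rot: [3.141, -0.0, 0.223]
contact_force: [1.2, 0.3, -0.9]
grip_width: 28.1
finger_force: 29.9
time: 10.28
tool_pos: [470.6, 17.4, 178.7]
tcp_rot: [3.141, -0.0, 0.223]
contact_force: [-0.6, 0.0, -0.7]
grip_width: 27.8
finger_force: 29.9
```

Held for over 2 s. Next I'll carry the wand to clear bench near (470,-110), touch the nose down and let the wand pivot flat.

```bash
python3 -m creep '[{"hand":0,"tx":-0.01,"ty":0,"tz":-0.02,"spin":0},{"hand":0,"tx":-0.01,"ty":0.02,"tz":-0.03,"spin":0},{"hand":0,"tx":-0.008,"ty":0.035,"tz":0,"spin":0},{"hand":0,"tx":0,"ty":0.04,"tz":0,"spin":0},{"hand":0,"tx":0,"ty":0.03,"tz":0,"spin":0}]'
python3 -m creep '[{"hand":0,"tx":0,"ty":0,"tz":0,"spin":0},{"hand":0,"tx":0,"ty":0,"tz":0.04,"spin":0},{"hand":0,"tx":0,"ty":0,"tz":0.04,"spin":0},{"hand":0,"tx":0,"ty":0,"tz":0.03,"spin":0},{"hand":0,"tx":0,"ty":0,"tz":0,"spin":0}]'
```

```text
time: 10.9
tool_pos: [471.1, -112.1, 228.9]
tcp_rot: [3.141, -0.0, 0.223]
contact_force: [-0.7, 0.6, -0.6]
grip_width: 27.9
finger_force: 29.9
time: 11.52
tool_pos: [469.4, -109.3, 117.1]
tcp_rot: [-3.138, 0.004, 0.224]
contact_force: [0.1, -0.5, -0.7]
grip_width: 27.8
finger_force: 29.9
```

```bash
python3 -m creep '[{"hand":0,"tx":0,"ty":0,"tz":0.01,"spin":0},{"hand":0,"tx":-0.005,"ty":0,"tz":0.01,"spin":0},{"hand":0,"tx":0,"ty":0,"tz":0,"spin":0}]'
```

```text
time: 11.9
tool_pos: [465.4, -111.7, 98.4]
tcp_rot: [-3.141, 0.001, 0.223]
contact_force: [0.6, 0.0, -0.6]
grip_width: 27.7
finger_force: 29.9
```

```bash
python3 -m creep '[{"hand":0,"tx":0,"ty":0,"tz":0.005,"spin":0},{"hand":0,"tx":-0.007,"ty":0,"tz":0.008,"spin":0},{"hand":0,"tx":-0.007,"ty":0,"tz":0.01,"spin":0},{"hand":0,"tx":0,"ty":0,"tz":0,"spin":0}]'
```

```text
time: 12.4
tool_pos: [451.6, -115.0, 75.4]
tcp_rot: [-3.141, 0.001, 0.223]
contact_force: [-0.4, -0.2, 0.4]
grip_width: 27.7
finger_force: 30.0
```

Contact is light and the wand is pivoting, so I'll continue down.

```bash
python3 -m creep '[{"hand":0,"tx":-0.006,"ty":0,"tz":0.01,"spin":0},{"hand":0,"tx":-0.005,"ty":0,"tz":0.01,"spin":0},{"hand":0,"tx":-0.004,"ty":0,"tz":0.01,"spin":0},{"hand":0,"tx":-0.003,"ty":0,"tz":0.01,"spin":0},{"hand":0,"tx":0,"ty":0,"tz":0,"spin":0}]'; python3 over.py pics/e.png side 200 150 100 12
```

```text
time: 13.02
tool_pos: [434.2, -118.6, 34.7]
tcp_rot: [-3.14, 0.002, 0.223]
contact_force: [-0.4, -0.4, -0.4]
grip_width: 28.1
finger_force: 30.0
[ 434.17102007 -118.58555139   34.68488464] [556.03061259 -90.92622386  10.85636483] [632.34139525 -73.60542959  -5.77657043]
```

View pics/e.png

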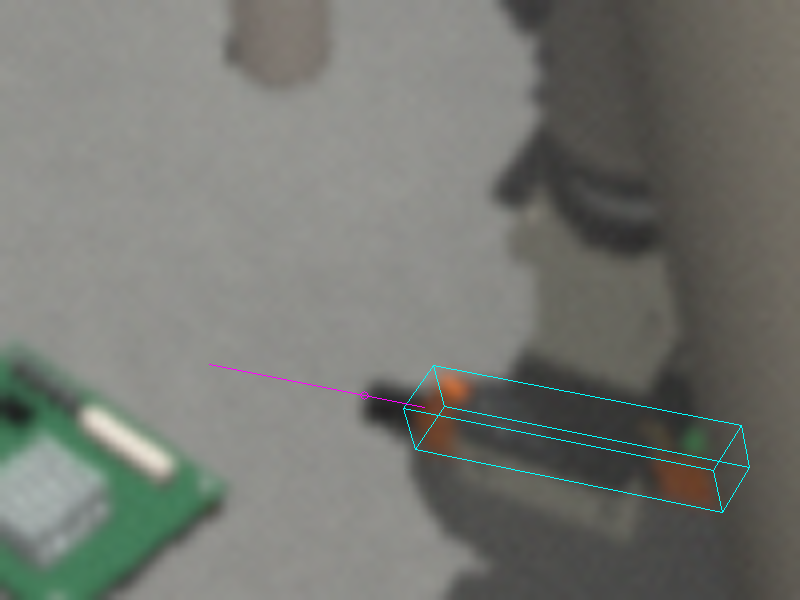

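The side view matches a wand pitched about 12–14°, with the nose on the bench at (365,400) in the crop. I'll lower the rest of the way, release and regrasp near the centre of mass.

```bash
python3 -m creep '[{"hand":0,"tx":-0.001,"ty":0,"tz":0.01,"spin":0},{"hand":0,"tx":0,"ty":0,"tz":0.006,"spin":0},{"hand":0,"tx":0,"ty":0,"tz":0,"spin":0},{"hand":0.6,"tx":0,"ty":0,"tz":0,"spin":0},{"hand":0.6,"tx":0,"ty":0,"tz":0,"spin":0}]'; python3 -m creep '[{"hand":0.6,"tx":0,"ty":0,"tz":0,"spin":0},{"hand":0.6,"tx":0.02,"ty":0,"tz":0,"spin":0},{"hand":0.6,"tx":0.02,"ty":0,"tz":0,"spin":0},{"hand":0.6,"tx":0,"ty":0,"tz":0,"spin":0}]';python3 -m creep '[{"hand":0,"tx":0.004,"ty":0,"tz":0,"spin":0},{"hand":0,"tx":0,"ty":0,"tz":0,"spin":0},{"hand":0,"tx":0,"ty":0,"tz":0,"spin":0},{"hand":0,"tx":0,"ty":0,"tz":0,"spin":0},{"hand":0,"tx":0,"ty":0,"tz":0,"spin":0}]'
```

```text
time: 13.7
tool_pos: [434.0, -119.1, 19.8]
tcp_rot: [3.141, -0.0, 0.224]
contact_force: [-1.3, 0.3, 0.1]
grip_width: 43.4
finger_force: 0.0
time: 14.2
tool_pos: [473.9, -110.2, 19.8]
tcp_rot: [3.141, -0.001, 0.224]
contact_force: [-0.2, 0.1, -1.0]
grip_width: 54.8
finger_force: 0.0
time: 14.82
tool_pos: [476.6, -109.4, 19.7]
tcp_rot: [-3.142, 0.0, 0.223]
contact_force: [-1.0, -0.2, 1.2]
grip_width: 27.8
finger_force: 30.0
```

```bash
python3 -m creep '[{"hand":0.5,"tx":0,"ty":0,"tz":0,"spin":0},{"hand":0.5,"tx":0,"ty":0,"tz":0,"spin":0},{"hand":0.5,"tx":0,"ty":0,"tz":0.003,"spin":0},{"hand":0,"tx":0,"ty":0,"tz":0,"spin":0},{"hand":0,"tx":0,"ty":0,"tz":0,"spin":0}]'; python3 -m creep '[{"hand":0,"tx":0,"ty":0,"tz":0,"spin":0},{"hand":0,"tx":0,"ty":0,"tz":0,"spin":0},{"hand":0,"tx":0,"ty":0,"tz":0,"spin":0},{"hand":0,"tx":0,"ty":0,"tz":-0.01,"spin":0},{"hand":0,"tx":0,"ty":0,"tz":-0.03,"spin":0}]';python3 -m creep '[{"hand":0,"tx":0,"ty":0,"tz":-0.05,"spin":0},{"hand":0,"tx":0,"ty":0,"tz":-0.05,"spin":0},{"hand":0,"tx":0,"ty":0,"tz":-0.05,"spin":0},{"hand":0,"tx":0,"ty":0,"tz":-0.03,"spin":0},{"hand":0,"tx":0,"ty":0,"tz":-0.02,"spin":0}]';python3 -m creep '[{"hand":0,"tx":0,"ty":0,"tz":0,"spin":0},{"hand":0,"tx":0,"ty":0,"tz":0,"spin":0},{"hand":0,"tx":0,"ty":0,"tz":0,"spin":0}]';python3 over.py pics/f.png side 190 90 140 0
```

```text
time: 15.45
tool_pos: [476.8, -109.4, 16.6]
tcp_rot: [3.142, 0.0, 0.223]
contact_force: [0.5, -0.7, 0.3]
grip_width: 30.4
finger_force: 0.0
time: 16.08
tool_pos: [475.9, -109.0, 56.6]
tcp_rot: [-3.14, 0.003, 0.223]
contact_force: [0.8, -0.1, -0.4]
grip_width: 27.6
finger_force: 30.0
time: 16.7
tool_pos: [476.9, -109.4, 259.3]
tcp_rot: [3.14, -0.002, 0.223]
contact_force: [0.3, 0.1, -1.1]
grip_width: 27.8
finger_force: 30.0
time: 17.08
tool_pos: [476.3, -109.2, 255.6]
tcp_rot: [-3.14, 0.002, 0.223]
contact_force: [-0.3, -0.1, -1.1]
grip_width: 27.8
finger_force: 30.0
[ 476.3061525  -109.16616055  255.6305092 ] [600.93173938 -80.85886301 258.8305092 ] [678.94462632 -63.13911495 258.8305092 ]
```

View pics/f.png

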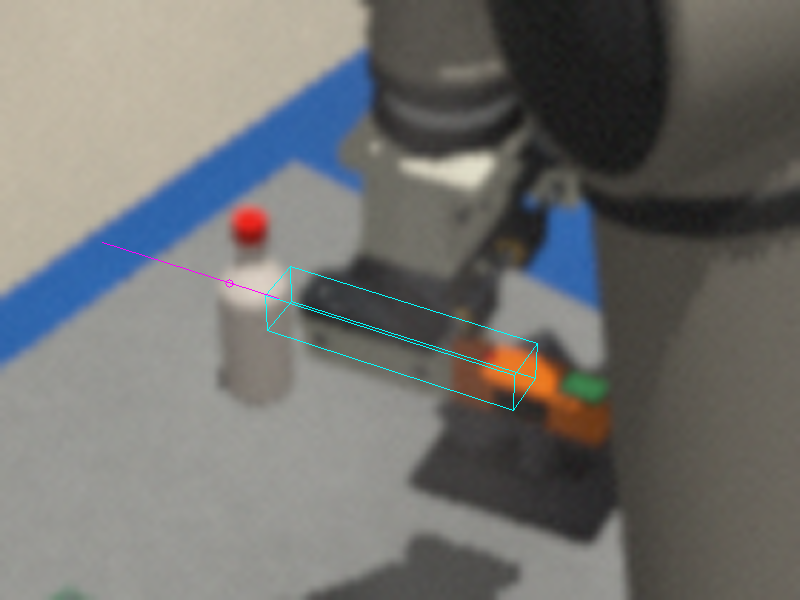

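The wand is held level about 25 cm up, with the green display on top at (585,385) and its edges parallel to the level overlay. One short settle, then hand in.

```bash
python3 -m creep '[{"hand":0,"tx":0,"ty":0,"tz":0,"spin":0},{"hand":0,"tx":0,"ty":0,"tz":0,"spin":0},{"hand":0,"tx":0,"ty":0,"tz":0,"spin":0}]' && python3 -c "
from plant import close_job
print(close_job())"
```

```text
time: 17.5
tool_pos: [476.8, -109.3, 256.6]
tcp_rot: [-3.142, 0.0, 0.223]
contact_force: [-0.3, 0.9, -1.4]
grip_width: 27.9
finger_force: 30.0
the job is handed in; nothing more can be done
None
```

I drew the thermometer out, held it on the heat sink for over two seconds from about 8 cm and along a 45° line, then laid it on the bench, regrasped it level with the display up, and handed in at 17.5 s with it held about 25 cm up (the hand-in returned no verdict).

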